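# Set and lock the stop of a labelling jig

### The job

Set up the sloping labelling jig for the smaller of the two cartons. Lay that carton down flat on the sloping bed without dropping it, one of its long sides down against the low ledge; slide the stop rod in until the carton is held snug, but not crushed, between the rod's pad and the end fence. Then flip the cam lever over centre, fully home onto its stop, so that the rod is locked, and leave everything else on the bench where it is.

Things in the scene. Friction and masses are not known exactly. Their poses are not given: they have to be found in the camera images.
- jig_bed: Fixed aluminium bed of the labelling jig, rising at 28 deg away from the robot. Origin: on the bed's surface at the foot of the low ledge, 35 mm above the bench; x up the slope, y along the ledge to the left, z the bed's normal. In mm: ledge face x = 0, 14 high, y from -52; end fence face y = 125, 34 high, x -5 to 100; bed x -12 to 154; clamp block x 6 to 61, y -92 to -58, 39 high, its ears 57.
- small_carton: The smaller, flatter sealed carton, 67 x 94 x 43 mm (own x, y, z), 70 to 140 g, flat on the bench left or right of the jig. Origin: centre of its underside. Grip it across the 67 mm. In the jig its x runs up the slope, either way round; home is bed x = 33.5, y = 78, z = 0 mm. On the bed it stays or creeps down to the ledge; a 1 N push slides it.
- large_carton: The larger sealed carton, 93 x 124 x 53 mm, on the bench on the other side of the jig; origin at the centre of its underside. Leave it alone.
- stop_rod (a joint): Slide (m) of the 14 mm steel stop rod along bed y, through the clamp block: 0 fully out, grows towards the fence, to 0.095; starts at 0.005 to 0.025; about 0.071 with the small carton snug. Drag about 2 N while the lever is open; clamped (some 40 N) when closed. Inner end: rubber-faced pad 36 wide (bed x), 30 high, 11 thick. Outer end, right of the block: upright black grip post.
- pad_face (a point): Middle of the rod's pad face, which touches the carton; at bed x = 33.5, z = 24 mm, y = -40 mm + the rod's joint value; y = 31 mm with the small carton snug.
- rod_grip (a point): Where to grip the rod's post: on its axis, 20 mm in diameter there, 16 mm below its top. The post stands along the bed's normal, from the rod up to bed z = 86 mm; this point is at bed x = 33.5, z = 70 mm, 169 mm to the right (bed -y) of the pad face. At least 35 mm stay free between post and clamp block.
- cam_lever (a joint): Turn (rad) of the cam lever about its pin, which runs along bed y on top of the block: 0 open, leaning 20 deg from the bed's normal towards the robot; grows as it is pushed up the slope and down; 1.92 closed on its stop, flat along bed +x. Starts at 0 to 0.25, stays there; from 0.25 on a spring resists (to 0.3 N m) up to dead centre at 1.6, past which it snaps home and stays.
- lever_hinge (a point): Middle of the lever's pin: bed x = 33.5, y = -75, z = 50 mm.
- lever_tip (a point): On the lever's pushing face, 62 mm along the lever from its pin (its end is at 70) and 10 mm off the line through the pin; the lever is 18 mm wide. That face looks to the robot when open, and along bed +z when closed.
- black_marker: Black marker pen, 138 mm long, 20 thick, lying in front of the jig; bystander, origin under its middle.
- masking_tape: Flat roll of masking tape, 102 mm across, 25 high, lying in front of the jig; bystander, origin under its middle.

How it is judged:
On the way, in this order (a step that is already met when the one before it is completed fails the run):
1. the small carton lies flat on the bed, long side down against the ledge, between the pad and the fence (x of small_carton in the frame of jig_bed between 0.028 and 0.0385 m and z of small_carton in the frame of jig_bed between -0.004 and 0.004 m and y of small_carton in the frame of jig_bed between 0 and 0.082 m and angle between the z axis of small_carton and the z axis of jig_bed, either way round below 0.06 rad and angle between the x axis of small_carton and the x axis of jig_bed, either way round below 0.07 rad), for 0.2 s.
2. the rod is slid in with the lever still open, so that the carton is snug between pad and fence (all of step 1 and y of pad_face in the frame of jig_bed between 0.027 and 0.035 m and value of joint cam_lever below 0.8 rad), for 0.2 s.
At the end, for the whole second after the job is handed in: The small carton lies flat (0.06 rad) on the bed (4 mm), square to the ledge (0.07 rad) and within 5 mm of it; the pad stands within 4 mm of where fence, carton and pad all touch; the cam lever is closed past 1.85 rad; the carton is at rest (all of step 1 and y of pad_face in the frame of jig_bed between 0.027 and 0.035 m and value of joint cam_lever above 1.85 rad and linear speed of small_carton below 0.02 m/s and contact force between the fingers and small_carton below 0.1 N).
It fails at once if the small carton is dropped (over 0.4 m/s while the fingers do not touch it) (linear speed of small_carton above 0.4 m/s and contact force between the fingers and small_carton below 0.05 N).
It fails at once if the small carton is crushed by the pad (over 40 N) (contact force between stop_rod and small_carton above 40 N).
It fails at once if the large carton is shifted more than 30 mm (distance of large_carton from where it was at the start of the episode above 0.03 m).
It fails at once if the marker is shifted more than 30 mm (distance of black_marker from where it was at the start of the episode above 0.03 m).
It fails at once if the masking tape is shifted more than 30 mm (distance of masking_tape from where it was at the start of the episode above 0.03 m).
It also fails if it takes over 64 s, if anything falls off the work surface, if the arm or the gripper's body presses on something with over 40 N, if the wrist force passes 120 N, or if a joint passes its speed limit or range.

### The arm

A 6-joint arm with a two-finger parallel gripper is mounted at the origin on a cart in front of the work surface, level with it; the furniture and walls round the work are solid. World frame = base frame: x ahead of the robot, y to its left, z up, the work surface at z = 0. Lengths are in m, angles in rad, forces in N, time in s.
With the tool pointing down it reaches from about 0.35 to 0.975 m from the base axis. Payload 4.9 kg.
Tool frame: the origin (TCP) lies midway between the tips of the shut fingers; the grasp point (between the pads) lies manip.tcp_to_grasp behind it (manip.tcp_to_grasp is the distance from the TCP to the grasp point, in m); z points along the fingers, y is the line along which they close (so a half turn about z gives the same grasp; the last joint's range is limited). The gripper opens to 85 mm and grips with 20 to 120 N. Pads are 22 mm wide; open, the fingers measure 114 mm over their backs; the gripper's body (76 mm by 85 mm) begins 54 mm behind the grasp point. The pads swing forward as they close: fully open they stand 13 mm farther back than shut.
Start: joints at [-1.242, 0.053, 1.613, -0, 1.476, -0.119], TCP at [0.271, -0.563, 0.231] pointing down, gripper open.
Joint ranges: [-3.01, 3.01], [-1.01, 2.22], [0.06, 2.58], [-1.02, 4.17], [0.09, 2.62], [-3.14, 3.14]. Speed limits (rad/s): [2.57, 2.57, 3.14, 3.14, 3.14, 3.14].

### API

Orientations are given as a unit quaternion [w, x, y, z].
In Python, from plant import manip, grab_frame, calibration, job_done gives the robot as it stands.
- The arm moves only by the tool send_rows, never from a script. Its argument "rows" is a list of rows, each an object of numbers: "x", "y", "z": the shift along the tool's x, y, z normalised to -1 to 1, where 1 is 15 cm; "wx", "wy", "wz": the turn, a rotation vector about the tool's x, y, z normalised to -1 to 1, where 1 is pi/4 rad; "hand": the opening, from -1 (shut) to 1 (fully open). In form: [{"x": .., "y": .., "z": .., "wx": .., "wy": .., "wz": .., "hand": ..}, ...]. A call has exactly 10 rows; each row shifts and turns the commanded pose from where the row before left it, along the tool's axes as they then stand; what a row does not reach is not made up. A row lasts 1/12 s, in which the tool goes at most 41.7 mm and 7.16 degrees, less where a joint would pass 70% of its speed; a pose out of reach is approached as far as the arm can. A call with a number of a shift or a turn outside -1 to 1 is refused whole. A call with a gripper value outside its range is refused whole. The fingers move at their own pace and stop on an object; the grip force is fixed at half the most. Time passes only in rows, so rows that do not move let the fingers close, or fill a call up. It gives the time, the measured TCP pose, the force, the opening and the grip force at its end, in the units of the state.
- manip.state(): the state, without advancing time (a new reading comes with each control period).
- grab_frame(name): name is "scene" or "top" or "wrist"; returns the picture (420x560x3 uint8, blue, green, red); there is no depth.
- calibration(name): a dict with "camera_matrix" (3x3 intrinsics, pixels), "R" (3x3) and "t" (3): a world point X has camera coordinates R X + t. Camera axes: x right, y down, z forward; pixel columns grow to the right and rows downward; lengths in m; the calibration is good to about 2 mm. A picture is of the moment at which its call begins: read the wrist's pose just before it. calibration takes no time and is no camera call; for the wrist camera it gives the pose at the moment of the call.
- job_done(): hands the job in; it is judged then, once.
The state is a dict: "time": time; "joint_pos": joint angles; "joint_vel": joint speeds; "joint_efforts": joint torques, N m; "tool_pos": TCP position; "tool_rot": TCP orientation; "contact_force": force on the tool from outside, world axes, zero at the start; "ft_torque": the same for the moment, N m; "gripper_width": opening from 0.0 (shut) to 1.0 (fully open); "grasp_force": force on a finger pad.
Only numpy, scipy, OpenCV 4.12 (cv2) and the standard library are available. Lean on these libraries where they do the work, as an engineer would, in place of code of your own. Each camera call takes 0.05 s, during which the arm holds its last target. There are 200 camera calls.

## Working session

There is one attempt and no reset: what is moved stays moved. The work goes in short steps, Python scripts to look and compute and a tool call to move; the robot and the scene stay as the last step left them, time stands still between calls to the robot, and variables do not carry over. Pictures are saved under pics/ and viewed, at most 10 in all, crops included, and the job is handed in when it is done.

Besides the shell and the picture viewer there is one more tool, called as name(argument=value, ...) on one line, values as JSON. send_rows: Moves the arm, as the interface text tells. Scaled input: -1 to 1 covers 15 cm each way for a shift and pi/4 rad each way for a turn. Its arguments: {"type":"object","properties":{"rows":{"type":"array","items":{"type":"object","properties":{"x":{"type":"number","minimum":-1,"maximum":1},"y":{"type":"number","minimum":-1,"maximum":1},"z":{"type":"number","minimum":-1,"maximum":1},"wx":{"type":"number","minimum":-1,"maximum":1},"wy":{"type":"number","minimum":-1,"maximum":1},"wz":{"type":"number","minimum":-1,"maximum":1},"hand":{"type":"number"}}}}},"required":["rows"]}

```bash
ls; mkdir -p pics; python3 - <<'E'
from plant import manip, grab_frame, calibration
import cv2,numpy as np
np.set_printoptions(precision=4,suppress=True)
s=manip.state();print(s['time'],s['tool_pos'],s['tool_rot'],s['gripper_width'],manip.tcp_to_grasp)
for n in ("top","scene"):
    c=calibration(n);print(n,c)
    cv2.imwrite(f'pics/{n}0.png',grab_frame(n))
E
```

```text
pics
0.0 [ 0.2704 -0.5628  0.2301] [-0.001   0.975   0.222  -0.0001] 0.9996869670310797 0.0187
top {'camera_matrix': array([[449.7092,   0.    , 288.3886],
       [  0.    , 449.7092, 221.3846],
       [  0.    ,   0.    ,   1.    ]]), 'R': array([[ 0.0117, -0.9999,  0.0014],
       [-0.9864, -0.0117, -0.164 ],
       [ 0.164 ,  0.0006, -0.9865]]), 't': array([0.0001, 0.5343, 1.1031])}
scene {'camera_matrix': array([[407.8088,   0.    , 281.1248],
       [  0.    , 407.8088, 204.3223],
       [  0.    ,   0.    ,   1.    ]]), 'R': array([[-0.8199, -0.5724,  0.0135],
       [-0.2583,  0.3487, -0.901 ],
       [ 0.511 , -0.7422, -0.4337]]), 't': array([0.4108, 0.2295, 0.8322])}
```

View pics/top0.png

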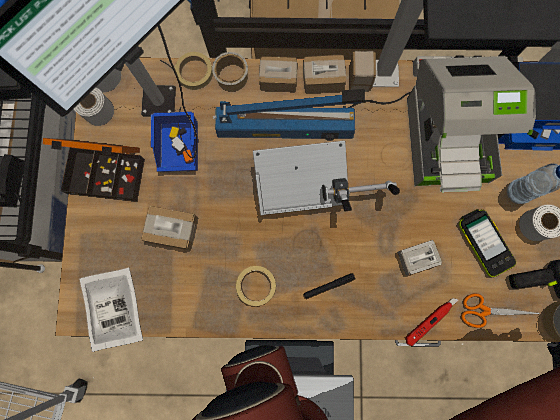

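View pics/scene0.png

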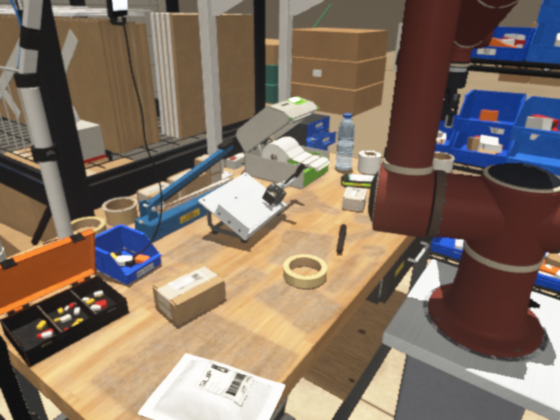

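The top view shows the jig bed at about cols 252–350, rows 143–217, with the block at (342,192) and the post at (393,188). The small carton is at (420,258), the large one at (168,228), the tape at (255,286) and the marker at (330,286). The scene view confirms this layout. Next I'll zoom in.

```bash
python3 - <<'E'
import cv2,numpy as np
a=cv2.imread('pics/top0.png')
A=cv2.resize(a[135:225,243:408],None,fx=4.8,fy=4.8,interpolation=cv2.INTER_CUBIC)
B=cv2.resize(a[236:280,392:448],None,fx=3.8,fy=3.8,interpolation=cv2.INTER_CUBIC)
o=np.zeros((600,792,3),np.uint8);o[:A.shape[0],:A.shape[1]]=A;o[432:432+B.shape[0],:B.shape[1]]=B
b=cv2.imread('pics/scene0.png');C=cv2.resize(b[165:245,190:320],None,fx=2.1,fy=2.1,interpolation=cv2.INTER_CUBIC)
o[432:432+C.shape[0],300:300+C.shape[1]]=C[:168]
cv2.imwrite('pics/crop1.png',o)
E
```

```text
(no output)
```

View pics/crop1.png

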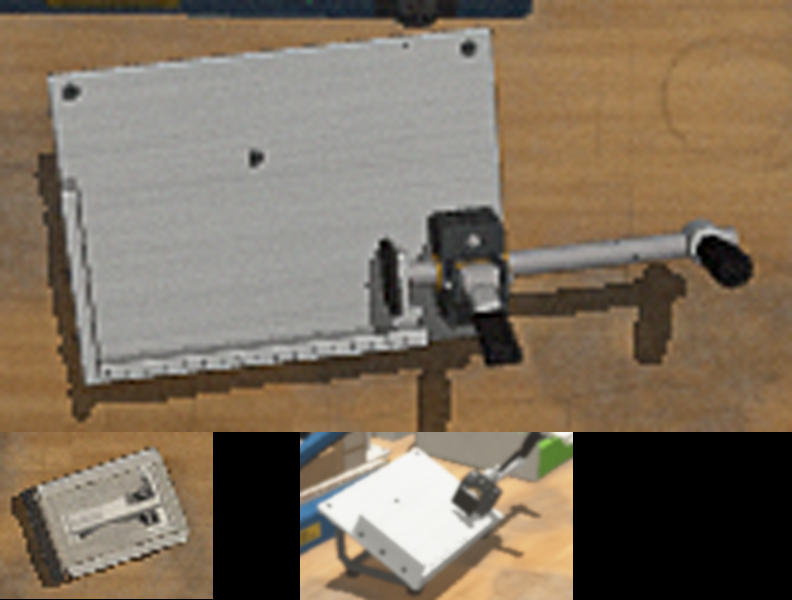

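```bash
cat > h.py <<'E'
import numpy as np,cv2,json
from scipy.spatial.transform import Rotation as Ro
np.set_printoptions(precision=4,suppress=True)
from plant import manip, grab_frame, calibration
def proj(c,X):
    p=(np.asarray(X)@c['R'].T+c['t'])@c['camera_matrix'].T
    return p[...,:2]/p[...,2:]
def ray(c,uv,z):
    d=c['R'].T@np.linalg.solve(c['camera_matrix'],[*uv,1]);o=-c['R'].T@c['t']
    return o+d*(z-o[2])/d[2]
def bedR(yaw): return Ro.from_euler('z',yaw).as_matrix()@Ro.from_euler('y',-np.radians(28)).as_matrix()
def bed(p,X): return np.array([p[0],p[1],.035])+np.asarray(X)@bedR(p[2]).T
def toolR(): 
    s=manip.state();w,x,y,z=s['tool_rot'];return np.array(s['tool_pos']),Ro.from_quat([x,y,z,w]).as_matrix(),s
def go(pos,Rt):
    """shift in current tool frame (units of .15) and turn rotvec (units pi/4)"""
    p,R,s=toolR()
    return R.T@(np.asarray(pos)-p)/.15, Ro.from_matrix(R.T@Rt).as_rotvec()/(np.pi/4)
E
python3 - <<'E'
from h import *
from scipy.optimize import least_squares
c=calibration('top'); print('cam',-c['R'].T@c['t'])
cp=np.array([[38,55],[150,18],[188,103],[72,146]])/3.8+[392,236]
K=np.array([ray(c,u,.043) for u in cp]);print(K,K.mean(0),[np.linalg.norm(K[i]-K[i-1]) for i in range(4)])
f=lambda x,y:np.array([243+x/4.8,135+y/4.8])
obs=[f(50,77),f(490,30),f(102,376),f(427,330),f(735,268),f(77,190),f(98,377-5)]
def model(v):
    p=v[:3];q,yl,yr=v[3:]
    return bed(p,[[.154,yl,0],[.154,yr,0],[0,.125,0.],[0,-.052,.014],[.0335,-.209+q,.086],[.1,.125,.034],[0,.125,0]])
r=least_squares(lambda v:(proj(c,model(v))-obs).ravel(),[.55,0,0,.015,.13,-.09])
print(r.x,r.fun.reshape(-1,2))
E
```

```text
cam [0.3462 0.0058 1.1758]
[[ 0.4633 -0.2815  0.043 ]
 [ 0.489  -0.357   0.043 ]
 [ 0.4326 -0.3799  0.043 ]
 [ 0.4034 -0.3022  0.043 ]] [ 0.4471 -0.3302  0.043 ] [np.float64(0.06338332233602935), np.float64(0.07975722684628121), np.float64(0.06083876058339214), np.float64(0.08306610757663516)]
[ 0.5795 -0.0535  0.1428  0.0114  0.1298 -0.0988] [[ 0.17    1.3474]
 [-0.0501 -0.397 ]
 [-0.4699 -2.1347]
 [ 0.5009  0.1833]
 [ 0.0423  0.3279]
 [-0.5382  1.8299]
 [ 0.3634 -1.3014]]
```

send_rows(rows=[{"x":0.217,"y":-0.111,"hand":1},{"x":0.217,"y":-0.111,"hand":1},{"x":0.217,"y":-0.111,"hand":1},{"x":0.217,"y":-0.111,"hand":1},{"x":0.217,"y":-0.111,"hand":1},{"x":0.217,"y":-0.111,"hand":1},{"x":0.217,"y":-0.111,"hand":1},{"x":0.217,"y":-0.111,"hand":1},{"wz":-0.154,"hand":1},{"wz":-0.154,"hand":1}])

```text
invalid input at $.rows[0]: expected keys x, y, z, wx, wy, wz, hand
```

send_rows(rows=[{"wz":-0.154,"hand":1},{"wz":-0.154,"hand":1},{"wz":-0.154,"hand":1},{"wz":-0.154,"hand":1},{"wz":-0.154,"hand":1},{"wz":-0.154,"hand":1},{"wz":-0.154,"hand":1},{"wz":-0.154,"hand":1},{"wz":-0.154,"hand":1},{"wz":-0.154,"hand":1}])

```text
invalid input at $.rows[0]: expected keys x, y, z, wx, wy, wz, hand
```

```bash
python3 - <<'E'
from h import *
p,R,s=toolR();c=calibration('wrist');im=grab_frame('wrist')
cv2.imwrite('pics/w1.png',im);print(s['time'],p,R,s['joint_pos'])
print('cam in tool',R.T@(-c['R'].T@c['t']-p),c['R']@R)
import pickle;pickle.dump(c,open('w1.pkl','wb'))
E
```

```text
0.1 [ 0.2704 -0.5628  0.2301] [[ 0.9014  0.433  -0.0006]
 [ 0.433  -0.9014  0.0019]
 [ 0.0002 -0.002  -1.    ]] [-1.242   0.0534  1.6142  0.      1.476  -0.119 ]
cam in tool [ 0.0678 -0.0013 -0.1423] [[ 0.0004  1.      0.0005]
 [-0.9626  0.0005 -0.2711]
 [-0.2711 -0.0003  0.9626]]
```

View pics/w1.png

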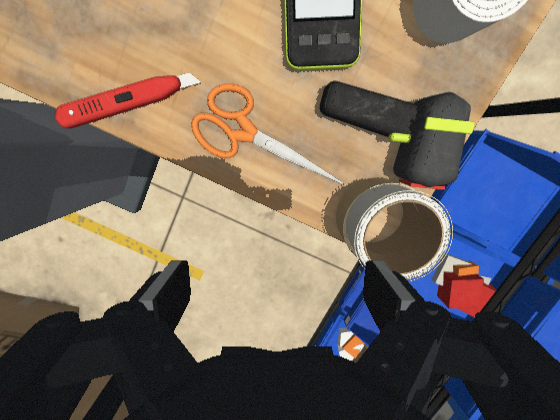

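The rows were refused because every key is required. The wrist view still shows the start area, with the fingers at the bottom (cols 165 and 390, row 290). Sending again with all keys.

send_rows(rows=[{"x":0.217,"y":-0.111,"z":0,"wx":0,"wy":0,"wz":0,"hand":1},{"x":0.217,"y":-0.111,"z":0,"wx":0,"wy":0,"wz":0,"hand":1},{"x":0.217,"y":-0.111,"z":0,"wx":0,"wy":0,"wz":0,"hand":1},{"x":0.217,"y":-0.111,"z":0,"wx":0,"wy":0,"wz":0,"hand":1},{"x":0.217,"y":-0.111,"z":0,"wx":0,"wy":0,"wz":0,"hand":1},{"x":0.217,"y":-0.111,"z":0,"wx":0,"wy":0,"wz":0,"hand":1},{"x":0.217,"y":-0.111,"z":0,"wx":0,"wy":0,"wz":0,"hand":1},{"x":0.217,"y":-0.111,"z":0,"wx":0,"wy":0,"wz":0,"hand":1},{"x":0,"y":0,"z":0,"wx":0,"wy":0,"wz":-0.154,"hand":1},{"x":0,"y":0,"z":0,"wx":0,"wy":0,"wz":-0.154,"hand":1}])

```text
time: 0.98
tool_pos: [0.4487, -0.3285, 0.2309]
tool_rot: [-0.0, 0.939, 0.343, -0.0]
contact_force: [0.2, -0.3, -0.1]
gripper_width: 0.998
grasp_force: 0.0
```

send_rows(rows=[{"x":0,"y":0,"z":0,"wx":0,"wy":0,"wz":-0.154,"hand":1},{"x":0,"y":0,"z":0,"wx":0,"wy":0,"wz":-0.154,"hand":1},{"x":0,"y":0,"z":0,"wx":0,"wy":0,"wz":-0.154,"hand":1},{"x":0,"y":0,"z":0,"wx":0,"wy":0,"wz":-0.154,"hand":1},{"x":0,"y":0,"z":0,"wx":0,"wy":0,"wz":-0.154,"hand":1},{"x":0,"y":0,"z":0,"wx":0,"wy":0,"wz":-0.154,"hand":1},{"x":0,"y":0,"z":0,"wx":0,"wy":0,"wz":-0.154,"hand":1},{"x":0,"y":0,"z":0,"wx":0,"wy":0,"wz":-0.154,"hand":1},{"x":0,"y":0,"z":0,"wx":0,"wy":0,"wz":-0.154,"hand":1},{"x":0,"y":0,"z":0,"wx":0,"wy":0,"wz":-0.154,"hand":1}])

```text
time: 1.82
tool_pos: [0.4475, -0.3303, 0.2308]
tool_rot: [-0.0, 0.58, 0.815, 0.0]
contact_force: [-0.0, 0.3, 0.9]
gripper_width: 1.0
grasp_force: 0.0
```

```bash
python3 - <<'E'
from h import *
p,R,s=toolR();c=calibration('wrist');im=grab_frame('wrist')
cv2.imwrite('pics/w2.png',im);print(s['time'],p,R,s['joint_pos'])
import pickle;pickle.dump(c,open('w2.pkl','wb'))
E
```

```text
1.8167 [ 0.4475 -0.3303  0.2308] [[-0.3282  0.9446 -0.0006]
 [ 0.9446  0.3282  0.0006]
 [ 0.0007 -0.0004 -1.    ]] [-0.7697 -0.1106  1.7736 -0.      1.4794 -1.1042]
```

View pics/w2.png

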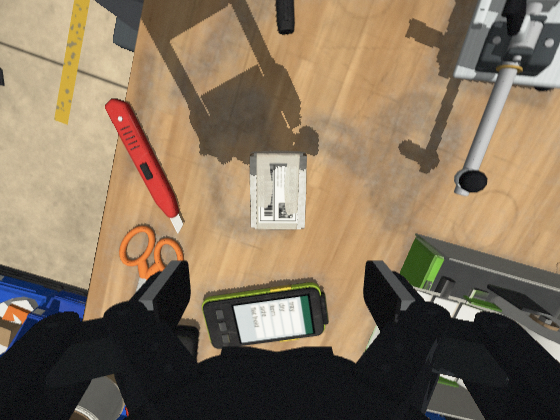

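The wrist view shows the carton's outline from (250,152) to (306,230), with the rod post top at (474,181). Now I'll turn that into positions.

```bash
python3 - <<'E'
from h import *
import pickle
c=pickle.load(open('w2.pkl','rb'));print(c['camera_matrix'],-c['R'].T@c['t'],c['R'])
im=cv2.imread('pics/w2.png')
print(proj(c,[[.4475,-.3303,.043],[.4475,-.3303,0],[.4475,-.3303,.2308]]))
for uv in [(250,152),(306,152),(306,230),(250,230)]: print(uv,ray(c,uv,.043),ray(c,uv,0))
cv2.imwrite('pics/w2c.png',cv2.resize(im[140:240,235:325],None,fx=6,fy=6,interpolation=cv2.INTER_CUBIC))
E
```

```text
[[293.0118   0.     276.4963]
 [  0.     293.0118 213.7696]
 [  0.       0.       1.    ]] [ 0.4236 -0.2647  0.3732] [[ 0.9445  0.3286 -0.0001]
 [ 0.3164 -0.9093  0.2702]
 [ 0.0887 -0.2552 -0.9628]]
[[277.4207 194.6587]
 [277.3217 187.7497]
 [278.4696 267.833 ]]
(250, 152) [ 0.403  -0.2949  0.043 ] [ 0.4004 -0.2988  0.    ]
(306, 152) [ 0.4615 -0.2745  0.043 ] [ 0.4664 -0.2758  0.    ]
(306, 230) [ 0.4937 -0.3596  0.043 ] [ 0.5028 -0.372   0.    ]
(250, 230) [ 0.4308 -0.3815  0.043 ] [ 0.4318 -0.3967  0.    ]
```

View pics/w2c.png

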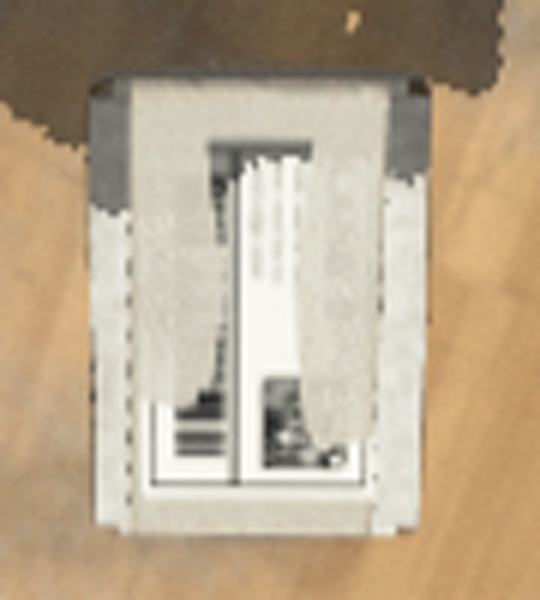

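The carton is centred at about (0.4475, -0.3285) with its short axis at 19.3°, and the tool is already aligned with it. Descending to grip.

send_rows(rows=[{"x":0.01,"y":0,"z":0.2,"wx":0,"wy":0,"wz":0,"hand":1},{"x":0,"y":0,"z":0.2,"wx":0,"wy":0,"wz":0,"hand":1},{"x":0,"y":0,"z":0.2,"wx":0,"wy":0,"wz":0,"hand":1},{"x":0,"y":0,"z":0.2,"wx":0,"wy":0,"wz":0,"hand":1},{"x":0,"y":0,"z":0.2,"wx":0,"wy":0,"wz":0,"hand":1},{"x":0,"y":0,"z":0.2,"wx":0,"wy":0,"wz":0,"hand":1},{"x":0,"y":0,"z":0.15,"wx":0,"wy":0,"wz":0,"hand":1},{"x":0,"y":0,"z":0.12,"wx":0,"wy":0,"wz":0,"hand":1},{"x":0,"y":0,"z":0,"wx":0,"wy":0,"wz":0,"hand":1},{"x":0,"y":0,"z":0,"wx":0,"wy":0,"wz":0,"hand":-1}])

```text
time: 2.7
tool_pos: [0.4464, -0.3284, 0.0097]
tool_rot: [-0.001, 0.583, 0.813, 0.0]
contact_force: [0.2, 0.1, 0.8]
gripper_width: 0.886
grasp_force: 0.0
```

send_rows(rows=[{"x":0,"y":0,"z":0,"wx":0,"wy":0,"wz":0,"hand":-1},{"x":0,"y":0,"z":0,"wx":0,"wy":0,"wz":0,"hand":-1},{"x":0,"y":0,"z":0,"wx":0,"wy":0,"wz":0,"hand":-1},{"x":0,"y":0,"z":0,"wx":0,"wy":0,"wz":0,"hand":-1},{"x":0,"y":0,"z":0,"wx":0,"wy":0,"wz":0,"hand":-1},{"x":0,"y":0,"z":0,"wx":0,"wy":0,"wz":0,"hand":-1},{"x":0,"y":0,"z":0,"wx":0,"wy":0,"wz":0,"hand":-1},{"x":0,"y":0,"z":0,"wx":0,"wy":0,"wz":0,"hand":-1},{"x":0,"y":0,"z":0,"wx":0,"wy":0,"wz":0,"hand":-1},{"x":0,"y":0,"z":0,"wx":0,"wy":0,"wz":0,"hand":-1}])

```text
time: 3.53
tool_pos: [0.4479, -0.3298, 0.0121]
tool_rot: [0.001, 0.582, 0.813, -0.0]
contact_force: [-0.8, 0.5, 6.6]
gripper_width: 0.766
grasp_force: 70.5
```

send_rows(rows=[{"x":0,"y":0,"z":-0.06,"wx":0,"wy":0,"wz":0,"hand":-1},{"x":0,"y":0,"z":-0.2,"wx":0,"wy":0,"wz":0,"hand":-1},{"x":0,"y":0,"z":-0.2,"wx":0,"wy":0,"wz":0,"hand":-1},{"x":0,"y":0,"z":-0.2,"wx":0,"wy":0,"wz":0,"hand":-1},{"x":0,"y":0,"z":-0.2,"wx":0,"wy":0,"wz":0,"hand":-1},{"x":0,"y":0,"z":-0.2,"wx":0,"wy":0,"wz":0,"hand":-1},{"x":0,"y":0,"z":-0.2,"wx":0,"wy":0,"wz":0,"hand":-1},{"x":0,"y":0,"z":-0.2,"wx":0,"wy":0,"wz":0,"hand":-1},{"x":0,"y":0,"z":0,"wx":0,"wy":0,"wz":0,"hand":-1},{"x":0,"y":0,"z":0,"wx":0,"wy":0,"wz":0,"hand":-1}])

```text
time: 4.37
tool_pos: [0.4479, -0.3298, 0.2326]
tool_rot: [0.002, 0.582, 0.813, -0.0]
contact_force: [0.1, -0.7, -1.3]
gripper_width: 0.77
grasp_force: 69.8
```

send_rows(rows=[{"x":0.07,"y":0.158,"z":-0.106,"wx":0,"wy":0,"wz":0,"hand":-1},{"x":0.07,"y":0.158,"z":-0.106,"wx":0,"wy":0,"wz":0,"hand":-1},{"x":0.07,"y":0.158,"z":-0.106,"wx":0,"wy":0,"wz":0,"hand":-1},{"x":0.07,"y":0.158,"z":-0.106,"wx":0,"wy":0,"wz":0,"hand":-1},{"x":0.07,"y":0.158,"z":-0.106,"wx":0,"wy":0,"wz":0,"hand":-1},{"x":0.07,"y":0.158,"z":-0.106,"wx":0,"wy":0,"wz":0,"hand":-1},{"x":0.07,"y":0.158,"z":-0.106,"wx":0,"wy":0,"wz":0,"hand":-1},{"x":0.07,"y":0.158,"z":-0.106,"wx":0,"wy":0,"wz":0.119,"hand":-1},{"x":0,"y":0,"z":0,"wx":0,"wy":0,"wz":0.119,"hand":-1},{"x":0,"y":0,"z":0,"wx":0,"wy":0,"wz":0,"hand":-1}])

```text
time: 5.2
tool_pos: [0.6001, -0.1872, 0.3558]
tool_rot: [-0.001, 0.655, 0.756, -0.0]
contact_force: [0.2, -1.3, -1.4]
gripper_width: 0.771
grasp_force: 69.8
```

```bash
python3 - <<'E'
from h import *
p,R,s=toolR();c=calibration('wrist');im=grab_frame('wrist')
cv2.imwrite('pics/w3.png',im);print(s['time'],p,R,s['joint_pos'])
import pickle;pickle.dump(c,open('w3.pkl','wb'))
q=[.5795,-.0535,.1428]
P=bed(q,[[0,.125,0],[0,-.052,.014],[.0335,-.1976,.086],[.1,.125,.034],[.154,.13,0],[.154,-.0988,0]]);print(P,proj(c,P))
E
```

```text
5.2 [ 0.6001 -0.1872  0.3558] [[-0.1417  0.9899 -0.0017]
 [ 0.9899  0.1417  0.0007]
 [ 0.0009 -0.0016 -1.    ]] [-0.4207  0.0189  1.4433 -0.0001  1.6813 -0.5629]
[[ 0.5617  0.0702  0.035 ]
 [ 0.5804 -0.1059  0.0474]
 [ 0.5969 -0.2506  0.1267]
 [ 0.6333  0.0805  0.112 ]
 [ 0.6956  0.0945  0.1073]
 [ 0.7282 -0.1319  0.1073]] [[276.732  -15.4752]
 [272.2476 121.952 ]
 [268.6333 233.6977]
 [342.8634 -49.5839]
 [399.9225 -52.5913]
 [380.1616 157.7771]]
```

View pics/w3.png

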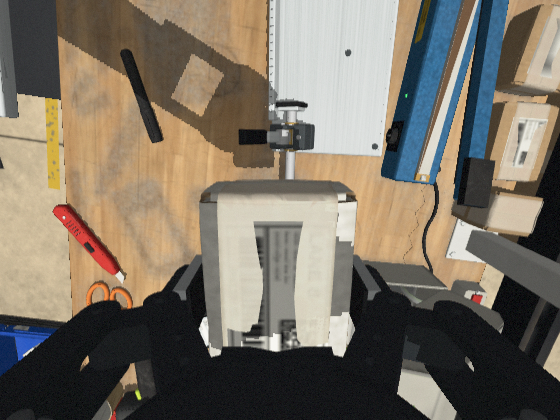

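The wrist view shows the carton held, the clamp block at (290,135), the bed's right-hand corner at (381,156) (predicted 380,158), and the ledge near col 272 as predicted. I'll move left to see the fence end.

send_rows(rows=[{"x":0.15,"y":0,"z":0,"wx":0,"wy":0,"wz":0,"hand":-1},{"x":0.15,"y":0,"z":0,"wx":0,"wy":0,"wz":0,"hand":-1},{"x":0.15,"y":0,"z":0,"wx":0,"wy":0,"wz":0,"hand":-1},{"x":0.15,"y":0,"z":0,"wx":0,"wy":0,"wz":0,"hand":-1},{"x":0.15,"y":0,"z":0,"wx":0,"wy":0,"wz":0,"hand":-1},{"x":0.15,"y":0,"z":0,"wx":0,"wy":0,"wz":0,"hand":-1},{"x":0,"y":0,"z":0,"wx":0,"wy":0,"wz":0,"hand":-1},{"x":0,"y":0,"z":0,"wx":0,"wy":0,"wz":0,"hand":-1},{"x":0,"y":0,"z":0,"wx":0,"wy":0,"wz":0,"hand":-1},{"x":0,"y":0,"z":0,"wx":0,"wy":0,"wz":0,"hand":-1}])

```text
time: 6.08
tool_pos: [0.5802, -0.0559, 0.356]
tool_rot: [-0.001, 0.656, 0.755, -0.001]
contact_force: [0.4, 0.2, -1.1]
gripper_width: 0.767
grasp_force: 69.8
```

```bash
python3 - <<'E'
from h import *
p,R,s=toolR();c=calibration('wrist');im=grab_frame('wrist')
cv2.imwrite('pics/w4.png',im);print(s['time'],p,R,s['joint_pos'])
import pickle;pickle.dump(c,open('w4.pkl','wb'))
q=[.5795,-.0535,.1428]
P=bed(q,[[0,.125,0],[0,-.052,.014],[.0335,-.1976,.086],[.1,.125,.034],[.154,.13,0],[.154,-.0988,0]]);print(proj(c,P))
o=np.zeros((600,800,3),np.uint8)
A=cv2.resize(im[0:190,225:425],None,fx=2.5,fy=2.5,interpolation=cv2.INTER_CUBIC);o[:475,:500]=A
w=cv2.imread('pics/w3.png');B=cv2.resize(w[0:160,260:385],None,fx=2.4,fy=2.4,interpolation=cv2.INTER_CUBIC);o[:384,500:800]=B
cv2.imwrite('pics/w34.png',o)
E
```

```text
6.0833 [ 0.5802 -0.0559  0.356 ] [[-0.1403  0.9901 -0.0016]
 [ 0.9901  0.1403  0.    ]
 [ 0.0002 -0.0016 -1.    ]] [-0.2235 -0.0897  1.549  -0.0003  1.6839 -0.3643]
[[277.2875  90.5828]
 [273.2684 209.2652]
 [270.193  319.1718]
 [336.8765  81.9671]
 [388.2917  78.0572]
 [372.1176 251.3034]]
```

View pics/w34.png

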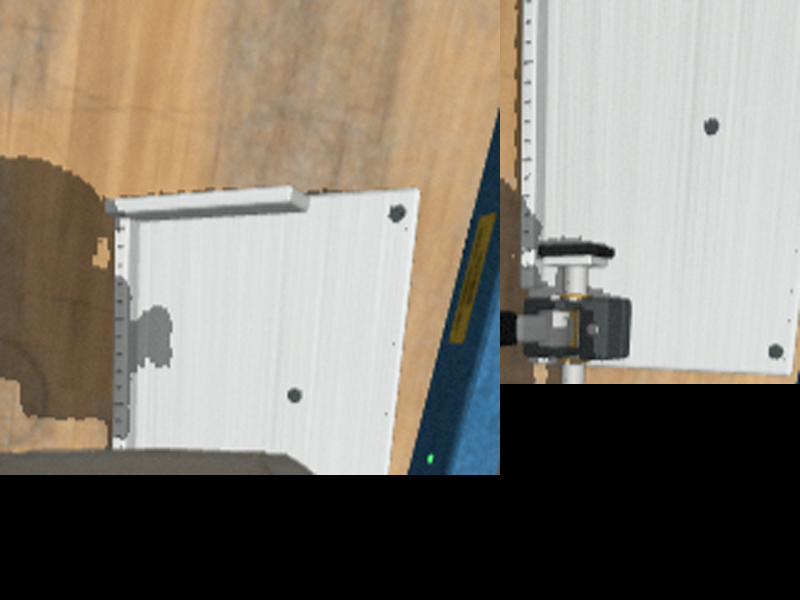

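The left panel shows the fence with its foot line running from (279,88) to (348,84), and the bed corner at (393,75). The right panel shows the bed corner at (381,156) and the pad face at (291,100). I'll fit the bed pose from these points.

```bash
cat > fit.py <<'E'
from h import *
import pickle
from scipy.optimize import least_squares
t=calibration('top');c3=pickle.load(open('w3.pkl','rb'));c4=pickle.load(open('w4.pkl','rb'))
f=lambda x,y:(243+x/4.8,135+y/4.8)
def obs(v):
    q,yl,yr=v[3:]
    return [(t,(.154,yl,0),f(50,77),1,1),(t,(.154,yr,0),f(490,30),1,1),(t,(.0335,-.209+q,.086),f(735,268),1,1),
 (t,(0,.125,0),f(102,374),1,1),
 (c4,(.154,yl,0),(392.6,75.2),1,1),(c4,(.1,.125,0),(348.2,83.6),1,1),(c4,(0,.125,0),(279.4,88.4),1,1),
 (c3,(.154,yr,0),(381.2,156.3),1,1),(c3,(0,-.052,.014),(275.2,120.8),1,.5),(c3,(0,.11,0),(277.9,2),1,0),(c3,(.0335,-.04+q,.039),(291.3,100.4),1,1)]
def fun(v): return np.array([(proj(c,bed(v[:3],X))-o)*[a,b] for c,X,o,a,b in obs(v)])
r=least_squares(lambda v:fun(v).ravel(),[.58,-.05,.14,.015,.13,-.09],loss='soft_l1')
print(r.x);print(fun(r.x))
np.save('bed.npy',r.x)
E
python3 fit.py; python3 - <<'E'
from h import *
b=np.load('bed.npy');B=bedR(b[2])
Rt=np.column_stack([B[:,1],B[:,0],-B[:,2]])
p,R,s=toolR()
for X in ([.0355,.068,.0121+.05],[.0355,.068,.0121+.004]):
    print(bed(b,X),*go(bed(b,X),Rt))
E
```

```text
[ 0.582  -0.0504  0.1362  0.011   0.1311 -0.0991]
[[-1.214   0.0206]
 [-0.7426 -1.2095]
 [-1.0146 -0.2203]
 [-1.6686 -3.0192]
 [-0.9645  0.2898]
 [-0.7072  0.3138]
 [ 0.4484  0.203 ]
 [ 0.8018  0.3418]
 [-1.1944 -0.4019]
 [ 1.5264 -0.    ]
 [-3.9917  0.356 ]]
[0.575  0.0172 0.1065] [0.4875 0.0351 1.6647] [-0.6238 -0.0016  0.0053]
[0.5964 0.0202 0.0659] [0.4868 0.1794 1.9353] [-0.6238 -0.0016  0.0053]
```

send_rows(rows=[{"x":0.12,"y":0,"z":0,"wx":-0.125,"wy":0,"wz":0,"hand":-1},{"x":0.12,"y":0,"z":0,"wx":-0.125,"wy":0,"wz":0,"hand":-1},{"x":0.12,"y":0,"z":0,"wx":-0.125,"wy":0,"wz":0,"hand":-1},{"x":0.128,"y":0,"z":0,"wx":-0.125,"wy":0,"wz":0,"hand":-1},{"x":0,"y":0,"z":0,"wx":-0.124,"wy":0,"wz":0.005,"hand":-1},{"x":0,"y":0,"z":0,"wx":0,"wy":0,"wz":0,"hand":-1},{"x":0,"y":0,"z":0,"wx":0,"wy":0,"wz":0,"hand":-1},{"x":0,"y":0,"z":0,"wx":0,"wy":0,"wz":0,"hand":-1},{"x":0,"y":0,"z":0,"wx":0,"wy":0,"wz":0,"hand":-1},{"x":0,"y":0,"z":0,"wx":0,"wy":0,"wz":0,"hand":-1}])

```text
time: 6.97
tool_pos: [0.5712, 0.0171, 0.3578]
tool_rot: [0.159, 0.637, 0.731, 0.183]
contact_force: [-0.7, 0.6, -0.4]
gripper_width: 0.77
grasp_force: 69.9
```

```bash
cat > q.py <<'E'
from h import *
import sys
b=np.load('bed.npy');B=bedR(b[2])
p,R,s=toolR()
Rt=np.column_stack([B[:,1],B[:,0],-B[:,2]])
print('t',s['time'],'bed pos of TCP',1e3*(p-bed(b,[0,0,0]))@B,'F bed',np.array(s['contact_force'])@B,'w',s['gripper_width'],s['grasp_force'])
print('j',s['joint_pos'])
for a in sys.argv[1:]:
    print(a,*go(bed(b,np.array(eval(a))/1e3),Rt))
E
python3 q.py 35.5,68,62 35.5,68,16
```

```text
t 6.9667 bed pos of TCP [150.1292  68.3308 285.7491] F bed [-0.7482  0.6647 -0.004 ] w 0.7704743257432703 69.87665891647339
j [-0.172  -0.442   1.888   0.1538  1.2298 -0.3261]
35.5,68,62 [-0.0046 -0.7659  1.4908] [ 0.0015 -0.0023  0.0005]
35.5,68,16 [-0.0051 -0.7663  1.7974] [ 0.0015 -0.0023  0.0005]
```

Down to 50 mm above the bed.

send_rows(rows=[{"x":0,"y":-0.1,"z":0.19,"wx":0,"wy":0,"wz":0,"hand":-1},{"x":0,"y":-0.1,"z":0.19,"wx":0,"wy":0,"wz":0,"hand":-1},{"x":0,"y":-0.1,"z":0.19,"wx":0,"wy":0,"wz":0,"hand":-1},{"x":0,"y":-0.1,"z":0.19,"wx":0,"wy":0,"wz":0,"hand":-1},{"x":0,"y":-0.1,"z":0.19,"wx":0,"wy":0,"wz":0,"hand":-1},{"x":0,"y":-0.1,"z":0.19,"wx":0,"wy":0,"wz":0,"hand":-1},{"x":0,"y":-0.1,"z":0.19,"wx":0,"wy":0,"wz":0,"hand":-1},{"x":0,"y":-0.066,"z":0.16,"wx":0,"wy":0,"wz":0,"hand":-1},{"x":0,"y":0,"z":0,"wx":0,"wy":0,"wz":0,"hand":-1},{"x":0,"y":0,"z":0,"wx":0,"wy":0,"wz":0,"hand":-1}])

```text
time: 7.8
tool_pos: [0.5734, 0.0186, 0.1042]
tool_rot: [0.157, 0.638, 0.732, 0.182]
contact_force: [0.4, 0.4, 0.5]
gripper_width: 0.768
grasp_force: 69.7
```

```bash
python3 q.py 35.5,68,16; python3 - <<'E'
from h import *
o=np.zeros((600,800,3),np.uint8)
a=grab_frame('scene')[150:270,180:330];b=grab_frame('wrist')[60:300,130:430]
o[:480,:600]=cv2.resize(b,None,fx=2,fy=2)[:480]
o[480:600,600:750]=a
cv2.imwrite('pics/p1.png',o)
E
```

```text
t 7.8 bed pos of TCP [33.2461 69.5641 60.6763] F bed [0.6211 0.3851 0.2202] w 0.767554378670578 69.71935629844666
j [-0.1679 -0.2395  2.1638  0.2088  0.762  -0.423 ]
35.5,68,16 [-0.0114  0.0157  0.2978] [-0.0031 -0.0042  0.0001]
```

View pics/p1.png

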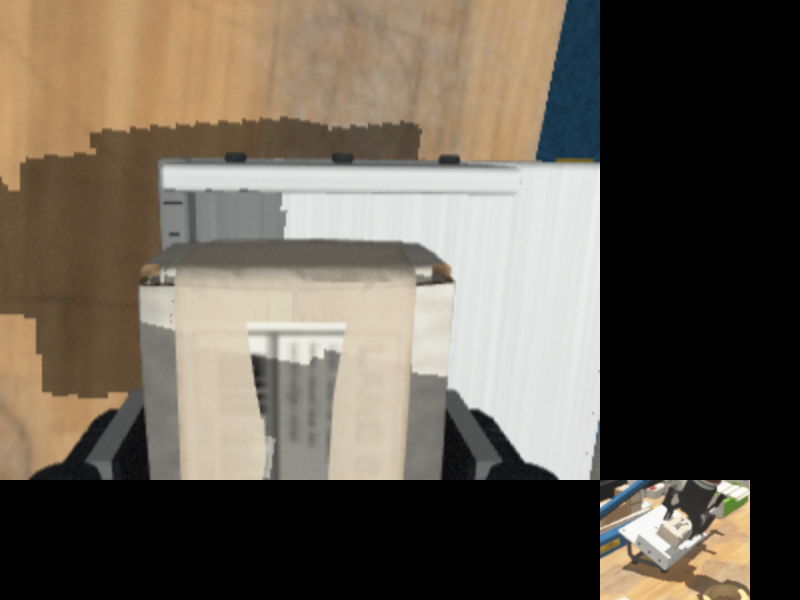

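The carton is square to the fence (foot line at wrist row 156) and to the ledge (foot at col 225). Checking the bed fit against these close edges.

```bash
python3 - <<'E'
from h import *
c=calibration('wrist');b=np.load('bed.npy')
for n,X in dict(ledgefoot=(0,.11,0),ledgetop=(0,.11,.014),ffoot5=(.05,.125,0),ffoot9=(.09,.125,0),ftop=(.09,.125,.034),ftop100=(.1,.125,.034)).items(): print(n,proj(c,bed(b,X)))
im=cv2.imread('pics/p1.png')[:, :600].mean(2)
print(im[205:211,150:200].mean(0).round()[::2]); print(im[150:205,330:340].mean(1).round()); print(im[176:182,500:540:2].mean(0).round())
E
```

```text
ledgefoot [224.8776 173.6444]
ledgetop [221.3724 176.5721]
ffoot5 [296.3165 151.9661]
ffoot9 [354.1415 152.0151]
ftop [369.3995 155.9122]
ftop100 [386.6149 155.9257]
[ 75.  76.  77.  79.  80. 111. 125. 127. 128. 128. 127. 127. 129. 130.
 131. 130. 131. 125. 118.  99.  87.  85.  90. 120. 128.]
[ 71.  69.  65.  60.  55.  52.  50.  51.  52.  56.  62.  68.  73.  82.
  95. 117. 149. 173. 188. 201. 211. 219. 224. 228. 229. 229. 227. 225.
 223. 222. 221. 221. 221. 222. 223. 223. 222. 218. 212. 205. 197. 188.
 177. 182. 203. 216. 222. 224. 224. 224. 224. 224. 224. 224. 224.]
[229. 229. 229. 230. 229. 229. 229. 229. 229. 228. 220. 225. 228. 227.
 227. 227. 228. 229. 230. 230.]
```

```bash
python3 - <<'E'
import numpy as np
b=np.load('bed.npy');b[0]+=.002;np.save('bed.npy',b)
E
python3 q.py 36,70,17
```

```text
t 7.9 bed pos of TCP [35.568  69.1235 64.2844] F bed [ 0.2192  0.4573 -0.3713] w 0.7689821391373759 69.71923112869263
j [-0.1679 -0.243   2.1605  0.209   0.7612 -0.4231]
36,70,17 [0.0054 0.0014 0.3152] [ 0.0061 -0.0017  0.0014]
```

The arm was still settling between that picture and its calibration, so I'm undoing the shift and measuring again at rest.

```bash
python3 - <<'E'
from h import *
b=np.load('bed.npy');b[0]-=.002;np.save('bed.npy',b)
for i in range(5): 
    grab_frame('top'); print(toolR()[0])
c=calibration('wrist');im=grab_frame('wrist');print(toolR()[0]);cv2.imwrite('pics/w5.png',im)
for n,X in dict(ledgefoot=(0,.11,0),ledgetop=(0,.11,.014),ftop=(.09,.125,.034),ftop100=(.1,.125,.034)).items(): print(n,proj(c,bed(b,X)))
g=im.mean(2)
print('row165',g[162:166,205:240].mean(0).round()); print('col',g[130:165,295:300].mean(1).round()); 
d=g[146:153,370:410].mean(0);print(d.round())
E
python3 q.py 36,70,17
```

```text
[0.5761 0.0182 0.1091]
[0.5761 0.0182 0.1092]
[0.5758 0.0183 0.1089]
[0.5754 0.0184 0.1084]
[0.5751 0.0184 0.1079]
[0.5747 0.0185 0.1074]
ledgefoot [226.1936 174.0775]
ledgetop [222.7742 177.0328]
ftop [370.9973 156.4552]
ftop100 [388.2162 156.4713]
row165 [ 78.  78.  78.  78. 121. 125. 127. 126. 126. 126. 126. 129. 129. 129.
 130. 131. 126. 117. 101.  85.  84.  85. 130. 128. 129. 132. 133. 131.
 132. 136. 139. 137. 132. 127. 128.]
col [ 69.  69.  70.  67.  71.  70.  61.  50.  44.  45.  45.  73.  99. 164.
 196. 218. 228. 229. 226. 223. 221. 222. 224. 222. 208. 192. 185. 218.
 225. 225. 225. 225. 225. 225. 225.]
[228. 228. 227. 228. 228. 228. 228. 228. 228. 228. 228. 228. 228. 228.
 228. 228. 227. 227. 224. 227. 229. 227. 227. 226. 228. 229. 230. 231.
 232. 231. 232. 233. 231. 228. 230. 229. 229. 227. 228. 232.]
t 8.2 bed pos of TCP [35.8683 69.2614 62.933 ] F bed [ 0.8438  0.5623 -0.8366] w 0.7721785747088749 69.72111940383911
j [-0.1678 -0.244   2.1631  0.2091  0.7608 -0.4234]
36,70,17 [ 0.0044 -0.0003  0.3062] [ 0.0048 -0.0021  0.0015]
```

send_rows(rows=[{"x":0.003,"y":-0.001,"z":0.06,"wx":0,"wy":0,"wz":0,"hand":-1},{"x":0,"y":0,"z":0.08,"wx":0,"wy":0,"wz":0,"hand":-1},{"x":0,"y":0,"z":0.08,"wx":0,"wy":0,"wz":0,"hand":-1},{"x":0,"y":0,"z":0.05,"wx":0,"wy":0,"wz":0,"hand":-1},{"x":0,"y":0,"z":0.03,"wx":0,"wy":0,"wz":0,"hand":-1},{"x":0,"y":0,"z":0,"wx":0,"wy":0,"wz":0,"hand":-1},{"x":0,"y":0,"z":0,"wx":0,"wy":0,"wz":0,"hand":-1},{"x":0,"y":0,"z":0,"wx":0,"wy":0,"wz":0,"hand":-1},{"x":0,"y":0,"z":0,"wx":0,"wy":0,"wz":0,"hand":-1},{"x":0,"y":0,"z":0,"wx":0,"wy":0,"wz":0,"hand":-1}])

```text
time: 9.03
tool_pos: [0.5954, 0.022, 0.0669]
tool_rot: [0.16, 0.637, 0.731, 0.184]
contact_force: [4.6, 1.1, -0.4]
gripper_width: 0.773
grasp_force: 70.7
```

```bash
python3 q.py 35.5,70,12
```

```text
t 9.0333 bed pos of TCP [35.3821 69.8835 17.3112] F bed [ 3.9745  0.43   -2.6123] w 0.7727867884783964 70.66210627555847
j [-0.1528 -0.1204  2.1347  0.2231  0.6649 -0.4333]
35.5,70,12 [0.0007 0.0007 0.0354] [ 0.0048 -0.0023  0.0004]
```

send_rows(rows=[{"x":0,"y":0.012,"z":0,"wx":0.003,"wy":0,"wz":0,"hand":-1},{"x":0,"y":0,"z":0.01,"wx":0,"wy":0,"wz":0,"hand":-1},{"x":0,"y":0,"z":0.01,"wx":0,"wy":0,"wz":0,"hand":-1},{"x":0,"y":0,"z":0.01,"wx":0,"wy":0,"wz":0,"hand":-1},{"x":0,"y":0,"z":0,"wx":0,"wy":0,"wz":0,"hand":-1},{"x":0,"y":0,"z":0,"wx":0,"wy":0,"wz":0,"hand":-1},{"x":0,"y":0,"z":0,"wx":0,"wy":0,"wz":0,"hand":-1},{"x":0,"y":0,"z":0,"wx":0,"wy":0,"wz":0,"hand":-1},{"x":0,"y":0,"z":0,"wx":0,"wy":0,"wz":0,"hand":-1},{"x":0,"y":0,"z":0,"wx":0,"wy":0,"wz":0,"hand":-1}])

```text
time: 9.87
tool_pos: [0.598, 0.0226, 0.0625]
tool_rot: [0.158, 0.637, 0.732, 0.182]
contact_force: [0.0, -0.7, -0.0]
gripper_width: 0.771
grasp_force: 71.2
```

```bash
python3 q.py 35.5,70,12
```

```text
t 9.8667 bed pos of TCP [35.6578 70.1274 12.1863] F bed [-0.0979 -0.6969  0.0006] w 0.7706847652775991 71.1573851108551
j [-0.1502 -0.1036  2.1267  0.221   0.6612 -0.4311]
35.5,70,12 [-0.0009 -0.0011  0.0012] [-0.0023 -0.0032  0.0011]
```

send_rows(rows=[{"x":0,"y":0,"z":0.01,"wx":0,"wy":0,"wz":0,"hand":-1},{"x":0,"y":0,"z":0.005,"wx":0,"wy":0,"wz":0,"hand":-1},{"x":0,"y":0,"z":0,"wx":0,"wy":0,"wz":0,"hand":-1},{"x":0,"y":0,"z":0,"wx":0,"wy":0,"wz":0,"hand":-1},{"x":0,"y":0,"z":0,"wx":0,"wy":0,"wz":0,"hand":-1},{"x":0,"y":0,"z":0,"wx":0,"wy":0,"wz":0,"hand":-1},{"x":0,"y":0,"z":0,"wx":0,"wy":0,"wz":0,"hand":-1},{"x":0,"y":0,"z":0,"wx":0,"wy":0,"wz":0,"hand":-1},{"x":0,"y":0,"z":0,"wx":0,"wy":0,"wz":0,"hand":-1},{"x":0,"y":0,"z":0,"wx":0,"wy":0,"wz":0,"hand":-1}])

```text
time: 10.7
tool_pos: [0.5987, 0.0228, 0.0618]
tool_rot: [0.157, 0.637, 0.732, 0.182]
contact_force: [-18.7, -0.5, 15.6]
gripper_width: 0.769
grasp_force: 74.0
```

```bash
python3 q.py 35.5,70,12
```

```text
t 10.7 bed pos of TCP [35.9482 70.2587 11.285 ] F bed [-9.0836  2.0164 22.5169] w 0.7691658162057096 74.01407718658447
j [-0.1497 -0.1003  2.1246  0.221   0.6611 -0.4315]
35.5,70,12 [-0.0017 -0.003  -0.0048] [-0.0037 -0.0039  0.0019]
```

send_rows(rows=[{"x":0,"y":0,"z":-0.008,"wx":0,"wy":0,"wz":0,"hand":-1},{"x":0,"y":-0.006,"z":0,"wx":0,"wy":0,"wz":0,"hand":-1},{"x":0,"y":-0.006,"z":0,"wx":0,"wy":0,"wz":0,"hand":-1},{"x":0,"y":0,"z":0,"wx":0,"wy":0,"wz":0,"hand":-1},{"x":0,"y":0,"z":0,"wx":0,"wy":0,"wz":0,"hand":-1},{"x":0,"y":0,"z":0,"wx":0,"wy":0,"wz":0,"hand":-1},{"x":0,"y":0,"z":0,"wx":0,"wy":0,"wz":0,"hand":-1},{"x":0,"y":0,"z":0,"wx":0,"wy":0,"wz":0,"hand":-1},{"x":0,"y":0,"z":0,"wx":0,"wy":0,"wz":0,"hand":-1},{"x":0,"y":0,"z":0,"wx":0,"wy":0,"wz":0,"hand":-1}])

```text
time: 11.53
tool_pos: [0.5981, 0.0223, 0.0618]
tool_rot: [0.159, 0.637, 0.731, 0.183]
contact_force: [4.0, 0.8, 3.2]
gripper_width: 0.768
grasp_force: 71.1
```

```bash
python3 q.py 35.5,70,12
```

```text
t 11.5333 bed pos of TCP [35.3714 69.9004 11.5947] F bed [5.0741 0.257  0.9203] w 0.7681584675166483 71.1091160774231
j [-0.1508 -0.1035  2.1286  0.2231  0.6565 -0.4331]
35.5,70,12 [ 0.0007  0.0009 -0.0027] [ 0.0013 -0.0025  0.0006]
```

Seated on the bed and against the ledge. Releasing and backing off.

send_rows(rows=[{"x":0,"y":0,"z":0,"wx":0,"wy":0,"wz":0,"hand":0.7},{"x":0,"y":0,"z":0,"wx":0,"wy":0,"wz":0,"hand":0.85},{"x":0,"y":0,"z":0,"wx":0,"wy":0,"wz":0,"hand":1},{"x":0,"y":0,"z":0,"wx":0,"wy":0,"wz":0,"hand":1},{"x":0,"y":0,"z":0,"wx":0,"wy":0,"wz":0,"hand":1},{"x":0,"y":0,"z":0,"wx":0,"wy":0,"wz":0,"hand":1},{"x":0,"y":0,"z":-0.03,"wx":0,"wy":0,"wz":0,"hand":1},{"x":0,"y":0,"z":-0.06,"wx":0,"wy":0,"wz":0,"hand":1},{"x":0,"y":0,"z":-0.1,"wx":0,"wy":0,"wz":0,"hand":1},{"x":0,"y":0,"z":-0.15,"wx":0,"wy":0,"wz":0,"hand":1}])

```text
time: 12.37
tool_pos: [0.5722, 0.0191, 0.1053]
tool_rot: [0.157, 0.638, 0.732, 0.182]
contact_force: [0.1, -0.2, 0.4]
gripper_width: 0.997
grasp_force: 0.0
```

send_rows(rows=[{"x":0,"y":0,"z":-0.2,"wx":0,"wy":0,"wz":0,"hand":1},{"x":0,"y":0,"z":-0.2,"wx":0,"wy":0,"wz":0,"hand":1},{"x":0,"y":0,"z":-0.2,"wx":0,"wy":0,"wz":0,"hand":1},{"x":0,"y":0,"z":-0.2,"wx":0,"wy":0,"wz":0,"hand":1},{"x":-0.2,"y":0,"z":0,"wx":0,"wy":0,"wz":0,"hand":1},{"x":-0.2,"y":0,"z":0,"wx":0,"wy":0,"wz":0,"hand":1},{"x":-0.2,"y":0,"z":0,"wx":0,"wy":0,"wz":0,"hand":1},{"x":0,"y":0,"z":0,"wx":0,"wy":0,"wz":0,"hand":1},{"x":0,"y":0,"z":0,"wx":0,"wy":0,"wz":0,"hand":1},{"x":0,"y":0,"z":0,"wx":0,"wy":0,"wz":0,"hand":1}])

```text
time: 13.2
tool_pos: [0.53, -0.0777, 0.2122]
tool_rot: [0.158, 0.638, 0.732, 0.183]
contact_force: [0.3, 0.9, -0.7]
gripper_width: 1.002
grasp_force: 0.0
```

```bash
python3 q.py; python3 - <<'E'
from h import *
import pickle
b=np.load('bed.npy')
for i in range(4): grab_frame('top')
c=calibration('wrist');im=grab_frame('wrist');cv2.imwrite('pics/w6.png',im);pickle.dump(c,open('w6.pkl','wb'))
for n,X in dict(c00=(0,.023,.043),c10=(.067,.023,.043),c11=(.067,.117,.043),c01=(0,.117,.043),post=(.0335,-.198,.086),levertip=(0.01,-.075,.11),pad=(.0335,-.029,.024)).items(): print(n,proj(c,bed(b,X)))
E
```

```text
t 13.2 bed pos of TCP [ 34.383  -19.998  182.3754] F bed [ 0.0627  0.833  -0.8275] w 1.002432966707703 0.0
j [-0.4171 -0.4653  2.1426  0.2887  1.0597 -0.6444]
c00 [241.8133 161.8359]
c10 [312.1556 162.0037]
c11 [315.9346  52.3638]
c01 [238.625   52.1861]
post [276.4206 386.6017]
levertip [248.118  290.3339]
pad [276.8372 209.6601]
```

View pics/w6.png

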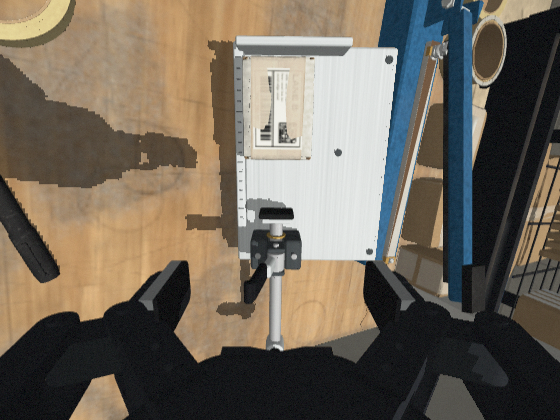

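The wrist picture shows the carton flat and square, spanning (245,55)–(314,158) against the predicted (242,52)–(316,162). The lever is open at (258,280) and the post at (276,345). Moving over the post.

send_rows(rows=[{"x":-0.2,"y":0,"z":0,"wx":0,"wy":0,"wz":0,"hand":1},{"x":-0.2,"y":0,"z":0,"wx":0,"wy":0,"wz":0,"hand":1},{"x":-0.2,"y":0,"z":0,"wx":0,"wy":0,"wz":0,"hand":1},{"x":-0.2,"y":0,"z":0,"wx":0,"wy":0,"wz":0,"hand":1},{"x":-0.2,"y":0,"z":0,"wx":0,"wy":0,"wz":0,"hand":1},{"x":-0.19,"y":0,"z":0,"wx":0,"wy":0,"wz":0,"hand":1},{"x":0,"y":0,"z":0.15,"wx":0,"wy":0,"wz":0,"hand":1},{"x":0,"y":0,"z":0.15,"wx":0,"wy":0,"wz":0,"hand":1},{"x":0,"y":0,"z":0,"wx":0,"wy":0,"wz":0,"hand":1},{"x":0,"y":0,"z":0,"wx":0,"wy":0,"wz":0,"hand":1}])

```text
time: 14.28
tool_pos: [0.5752, -0.2506, 0.1701]
tool_rot: [0.156, 0.637, 0.732, 0.183]
contact_force: [-0.1, 0.0, -0.8]
gripper_width: 1.0
grasp_force: 0.0
```

```bash
python3 - <<'E'
from h import *
for i in range(4): grab_frame('top')
c=calibration('wrist');im=grab_frame('wrist');cv2.imwrite('pics/w7.png',im)
b=np.load('bed.npy')
print(proj(c,bed(b,[[.0335,-.198,.086],[.0335,-.029,.024]])))
m=(im[230:400,200:360].max(2)<45).astype(np.uint8)
n,l,st,ce=cv2.connectedComponentsWithStats(m)
print([(st[i],ce[i]+[200,230]) for i in range(1,n) if st[i][4]>60])
E
python3 q.py 33.5,-198,51
```

```text
[[274.7552 233.0276]
 [275.2704  -6.7299]]
[(array([ 58,   0,  27,  14, 295], dtype=int32), array([271.1763, 235.4339])), (array([138,  56,  22,  16, 173], dtype=int32), array([352.2659, 292.3468])), (array([85, 77, 14, 11, 74], dtype=int32), array([291.2297, 310.8378])), (array([   0,  117,  160,   53, 7729], dtype=int32), array([278.8987, 375.0673]))]
t 14.5333 bed pos of TCP [  35.8593 -198.9437  138.0797] F bed [-0.3053  0.6914 -0.029 ] w 0.9973917377017794 0.0
j [-0.6873 -0.1232  1.939   0.4174  1.0197 -0.9914]
33.5,-198,51 [ 0.0059 -0.0162  0.5805] [ 0.0011 -0.0009  0.0026]
```

send_rows(rows=[{"x":0.006,"y":-0.022,"z":0.1,"wx":0,"wy":0,"wz":0,"hand":1},{"x":0,"y":0,"z":0.12,"wx":0,"wy":0,"wz":0,"hand":1},{"x":0,"y":0,"z":0.12,"wx":0,"wy":0,"wz":0,"hand":1},{"x":0,"y":0,"z":0.12,"wx":0,"wy":0,"wz":0,"hand":1},{"x":0,"y":0,"z":0.12,"wx":0,"wy":0,"wz":0,"hand":1},{"x":0,"y":0,"z":0,"wx":0,"wy":0,"wz":0,"hand":1},{"x":0,"y":0,"z":0,"wx":0,"wy":0,"wz":0,"hand":0.4},{"x":0,"y":0,"z":0,"wx":0,"wy":0,"wz":0,"hand":0},{"x":0,"y":0,"z":0,"wx":0,"wy":0,"wz":0,"hand":-0.2},{"x":0,"y":0,"z":0,"wx":0,"wy":0,"wz":0,"hand":-0.35}])

```text
time: 15.37
tool_pos: [0.6135, -0.2463, 0.0954]
tool_rot: [0.159, 0.637, 0.732, 0.183]
contact_force: [-0.3, 0.2, -1.6]
gripper_width: 0.453
grasp_force: 0.0
```

```bash
python3 q.py 32,-198,51
```

```text
t 15.3667 bed pos of TCP [  32.4505 -198.3895   51.1654] F bed [-0.9515  0.2712 -1.2909] w 0.45299051767038784 0.0
j [-0.6356  0.0447  1.919   0.4463  0.8646 -1.012 ]
32,-198,51 [ 0.0026 -0.003   0.0011] [ 0.0013 -0.0006  0.0017]
```

Close onto the post.

send_rows(rows=[{"x":0,"y":0,"z":0,"wx":0,"wy":0,"wz":0,"hand":-0.45},{"x":0,"y":0,"z":0,"wx":0,"wy":0,"wz":0,"hand":-0.5},{"x":0,"y":0,"z":0,"wx":0,"wy":0,"wz":0,"hand":-0.55},{"x":0,"y":0,"z":0,"wx":0,"wy":0,"wz":0,"hand":-1},{"x":0,"y":0,"z":0,"wx":0,"wy":0,"wz":0,"hand":-1},{"x":0,"y":0,"z":0,"wx":0,"wy":0,"wz":0,"hand":-1},{"x":0,"y":0,"z":0,"wx":0,"wy":0,"wz":0,"hand":-1},{"x":0,"y":0,"z":0,"wx":0,"wy":0,"wz":0,"hand":-1},{"x":0,"y":0,"z":0,"wx":0,"wy":0,"wz":0,"hand":-1},{"x":0,"y":0,"z":0,"wx":0,"wy":0,"wz":0,"hand":-1}])

```text
time: 16.2
tool_pos: [0.6136, -0.246, 0.0947]
tool_rot: [0.159, 0.637, 0.732, 0.183]
contact_force: [-2.2, 1.7, 6.0]
gripper_width: 0.218
grasp_force: 58.5
```

```bash
python3 q.py 33,-138,51
```

```text
t 16.2 bed pos of TCP [  32.2253 -198.0221   50.4946] F bed [1.0447 1.9398 6.1993] w 0.21830814658260383 58.50457216612995
j [-0.6351  0.046   1.9187  0.4466  0.8648 -1.0121]
33,-138,51 [ 0.4001  0.0056 -0.0027] [ 0.0004 -0.0021  0.0015]
```

send_rows(rows=[{"x":0.04,"y":0.003,"z":-0.003,"wx":0,"wy":0,"wz":0,"hand":-1},{"x":0.06,"y":0,"z":0,"wx":0,"wy":0,"wz":0,"hand":-1},{"x":0.06,"y":0,"z":0,"wx":0,"wy":0,"wz":0,"hand":-1},{"x":0.06,"y":0,"z":0,"wx":0,"wy":0,"wz":0,"hand":-1},{"x":0.06,"y":0,"z":0,"wx":0,"wy":0,"wz":0,"hand":-1},{"x":0.03,"y":0,"z":0,"wx":0,"wy":0,"wz":0,"hand":-1},{"x":0.02,"y":0,"z":0,"wx":0,"wy":0,"wz":0,"hand":-1},{"x":0.015,"y":0,"z":0,"wx":0,"wy":0,"wz":0,"hand":-1},{"x":0,"y":0,"z":0,"wx":0,"wy":0,"wz":0,"hand":-1},{"x":0,"y":0,"z":0,"wx":0,"wy":0,"wz":0,"hand":-1}])

```text
time: 17.03
tool_pos: [0.6068, -0.1928, 0.0948]
tool_rot: [0.158, 0.637, 0.732, 0.184]
contact_force: [5.4, 1.4, 0.9]
gripper_width: 0.216
grasp_force: 58.9
```

```bash
python3 q.py 33,-138,51
```

```text
t 17.0333 bed pos of TCP [  32.6487 -144.3835   50.3263] F bed [ 5.3279  0.6087 -1.7813] w 0.21625177467044301 58.94807514734566
j [-0.5604 -0.0235  1.9889  0.4224  0.8361 -0.9303]
33,-138,51 [ 0.0426  0.0024 -0.0044] [ 0.0011 -0.0041  0.0015]
```

send_rows(rows=[{"x":0.01,"y":0,"z":0,"wx":0,"wy":0,"wz":0,"hand":-1},{"x":0.01,"y":0,"z":0,"wx":0,"wy":0,"wz":0,"hand":-1},{"x":0.01,"y":0,"z":0,"wx":0,"wy":0,"wz":0,"hand":-1},{"x":0.005,"y":0,"z":0,"wx":0,"wy":0,"wz":0,"hand":-1},{"x":0,"y":0,"z":0,"wx":0,"wy":0,"wz":0,"hand":-1},{"x":0,"y":0,"z":0,"wx":0,"wy":0,"wz":0,"hand":-1},{"x":0,"y":0,"z":0,"wx":0,"wy":0,"wz":0,"hand":-1},{"x":0,"y":0,"z":0,"wx":0,"wy":0,"wz":0,"hand":-1},{"x":0,"y":0,"z":0,"wx":0,"wy":0,"wz":0,"hand":-1},{"x":0,"y":0,"z":0,"wx":0,"wy":0,"wz":0,"hand":-1}])

```text
time: 17.87
tool_pos: [0.6062, -0.1882, 0.0948]
tool_rot: [0.159, 0.637, 0.732, 0.183]
contact_force: [6.7, -0.5, 0.1]
gripper_width: 0.212
grasp_force: 58.8
```

```bash
python3 q.py 33,-138,51
```

```text
t 17.8667 bed pos of TCP [  32.7083 -139.7553   50.3076] F bed [ 5.8167 -1.3621 -3.0357] w 0.21189834914025654 58.78556113690138
j [-0.553  -0.0297  1.9951  0.4189  0.8323 -0.9213]
33,-138,51 [ 0.0117  0.002  -0.0046] [ 0.0014 -0.0027  0.0014]
```

send_rows(rows=[{"x":0.005,"y":0,"z":0,"wx":0,"wy":0,"wz":0,"hand":-1},{"x":0,"y":0,"z":0,"wx":0,"wy":0,"wz":0,"hand":-1},{"x":0.005,"y":0,"z":0,"wx":0,"wy":0,"wz":0,"hand":-1},{"x":0,"y":0,"z":0,"wx":0,"wy":0,"wz":0,"hand":-1},{"x":0.003,"y":0,"z":0,"wx":0,"wy":0,"wz":0,"hand":-1},{"x":0,"y":0,"z":0,"wx":0,"wy":0,"wz":0,"hand":-1},{"x":0,"y":0,"z":0,"wx":0,"wy":0,"wz":0,"hand":-1},{"x":0,"y":0,"z":0,"wx":0,"wy":0,"wz":0,"hand":-1},{"x":0,"y":0,"z":0,"wx":0,"wy":0,"wz":0,"hand":-1},{"x":0,"y":0,"z":0,"wx":0,"wy":0,"wz":0,"hand":-1}])

```text
time: 18.7
tool_pos: [0.606, -0.1864, 0.0948]
tool_rot: [0.159, 0.637, 0.732, 0.183]
contact_force: [7.5, -1.2, -1.2]
gripper_width: 0.217
grasp_force: 58.7
```

```bash
python3 q.py 33,-138,51
```

```text
t 18.7 bed pos of TCP [  32.7356 -138.0042   50.3301] F bed [ 5.8661 -2.1793 -4.5109] w 0.2168517148907295 58.72984458692372
j [-0.5502 -0.0321  1.9974  0.4176  0.8309 -0.9179]
33,-138,51 [ 0.      0.0018 -0.0045] [ 0.0016 -0.0021  0.0014]
```

send_rows(rows=[{"x":0.005,"y":0,"z":0,"wx":0,"wy":0,"wz":0,"hand":-1},{"x":0,"y":0,"z":0,"wx":0,"wy":0,"wz":0,"hand":-1},{"x":0.004,"y":0,"z":0,"wx":0,"wy":0,"wz":0,"hand":-1},{"x":0,"y":0,"z":0,"wx":0,"wy":0,"wz":0,"hand":-1},{"x":0,"y":0,"z":0,"wx":0,"wy":0,"wz":0,"hand":-1},{"x":0,"y":0,"z":0,"wx":0,"wy":0,"wz":0,"hand":-1},{"x":0,"y":0,"z":0,"wx":0,"wy":0,"wz":0,"hand":-1},{"x":0,"y":0,"z":0,"wx":0,"wy":0,"wz":0,"hand":-1},{"x":0,"y":0,"z":0,"wx":0,"wy":0,"wz":0,"hand":-1},{"x":0,"y":0,"z":0,"wx":0,"wy":0,"wz":0,"hand":-1}])

```text
time: 19.53
tool_pos: [0.6059, -0.1858, 0.0948]
tool_rot: [0.16, 0.637, 0.731, 0.183]
contact_force: [8.5, -2.8, -1.1]
gripper_width: 0.217
grasp_force: 58.7
```

```bash
python3 q.py 33,-138,51
```

```text
t 19.5333 bed pos of TCP [  32.7615 -137.3457   50.3531] F bed [ 6.5696 -3.9681 -4.7441] w 0.2169894806234083 58.678998816758394
j [-0.5486 -0.0336  1.9989  0.416   0.8289 -0.9156]
33,-138,51 [-0.0044  0.0016 -0.0043] [ 0.002  -0.0002  0.0015]
```

send_rows(rows=[{"x":0.005,"y":0,"z":0,"wx":0,"wy":0,"wz":0,"hand":-1},{"x":0,"y":0,"z":0,"wx":0,"wy":0,"wz":0,"hand":-1},{"x":0,"y":0,"z":0,"wx":0,"wy":0,"wz":0,"hand":-1},{"x":0,"y":0,"z":0,"wx":0,"wy":0,"wz":0,"hand":-1},{"x":0,"y":0,"z":0,"wx":0,"wy":0,"wz":0,"hand":-1},{"x":0,"y":0,"z":0,"wx":0,"wy":0,"wz":0,"hand":-1},{"x":0,"y":0,"z":0,"wx":0,"wy":0,"wz":0,"hand":-1},{"x":0,"y":0,"z":0,"wx":0,"wy":0,"wz":0,"hand":-1},{"x":0,"y":0,"z":0,"wx":0,"wy":0,"wz":0,"hand":-1},{"x":0,"y":0,"z":0,"wx":0,"wy":0,"wz":0,"hand":-1}])

```text
time: 20.37
tool_pos: [0.6059, -0.1858, 0.0948]
tool_rot: [0.16, 0.637, 0.731, 0.182]
contact_force: [9.8, -5.3, -2.8]
gripper_width: 0.215
grasp_force: 58.7
```

```bash
python3 q.py 33,-138,51
```

```text
t 20.3667 bed pos of TCP [  32.7451 -137.3903   50.3629] F bed [ 6.6602 -6.6072 -6.7108] w 0.21493512651429944 58.73969494365156
j [-0.5481 -0.0342  1.9995  0.4147  0.8272 -0.9143]
33,-138,51 [-0.0041  0.0017 -0.0042] [0.0023 0.002  0.0016]
```

Snug: the rod stalled at about 4–5 N net, with the pad at y ≈ 31.6 mm by kinematics. Releasing and retreating, then closing the fingers.

send_rows(rows=[{"x":-0.003,"y":0,"z":0,"wx":0,"wy":0,"wz":0,"hand":0},{"x":0,"y":0,"z":0,"wx":0,"wy":0,"wz":0,"hand":0.2},{"x":0,"y":0,"z":0,"wx":0,"wy":0,"wz":0,"hand":0.2},{"x":0,"y":0,"z":0,"wx":0,"wy":0,"wz":0,"hand":0.2},{"x":0,"y":0,"z":-0.05,"wx":0,"wy":0,"wz":0,"hand":0.2},{"x":0,"y":0,"z":-0.15,"wx":0,"wy":0,"wz":0,"hand":0.2},{"x":0,"y":0,"z":-0.2,"wx":0,"wy":0,"wz":0,"hand":0.2},{"x":0,"y":0,"z":-0.2,"wx":0,"wy":0,"wz":0,"hand":0.2},{"x":0,"y":0,"z":-0.15,"wx":0,"wy":0,"wz":0,"hand":-1},{"x":0,"y":0,"z":0,"wx":0,"wy":0,"wz":0,"hand":-1}])

```text
time: 21.2
tool_pos: [0.5537, -0.1947, 0.2003]
tool_rot: [0.163, 0.637, 0.731, 0.183]
contact_force: [1.2, -0.5, 0.5]
gripper_width: 0.327
grasp_force: 0.0
```

```bash
python3 q.py -30,-75,160 -30,-75,98; python3 - <<'E'
from h import *
b=np.load('bed.npy');c=calibration('top');im=grab_frame('top');cv2.imwrite('pics/t2.png',im)
print(proj(c,bed(b,[[.0335,-.138,.086],[.0335,-.145,.086],[0,.125,.034]])))
E
```

```text
t 21.2 bed pos of TCP [  35.5408 -139.1039  168.2849] F bed [ 1.2047 -0.6974 -0.0178] w 0.32671698048649944 0.0
j [-0.6225 -0.2784  2.0264  0.3824  1.0506 -0.8947]
-30,-75,160 [ 0.4288 -0.436   0.0509] [0.0077 0.0051 0.0037]
-30,-75,98 [ 0.4305 -0.4385  0.4642] [0.0077 0.0051 0.0037]
[[370.3103 193.6484]
 [373.2045 193.2942]
 [262.6513 213.8327]]
```

send_rows(rows=[{"x":0.1,"y":-0.11,"z":0.01,"wx":0,"wy":0,"wz":0,"hand":-1},{"x":0.11,"y":-0.11,"z":0,"wx":0.005,"wy":0.005,"wz":0,"hand":-1},{"x":0.11,"y":-0.11,"z":0,"wx":0,"wy":0,"wz":0,"hand":-1},{"x":0.11,"y":-0.11,"z":0,"wx":0,"wy":0,"wz":0,"hand":-1},{"x":0,"y":0,"z":0,"wx":0,"wy":0,"wz":0,"hand":-1},{"x":0,"y":0,"z":0.1,"wx":0,"wy":0,"wz":0,"hand":-1},{"x":0,"y":0,"z":0.15,"wx":0,"wy":0,"wz":0,"hand":-1},{"x":0,"y":0,"z":0.15,"wx":0,"wy":0,"wz":0,"hand":-1},{"x":0,"y":0,"z":0,"wx":0,"wy":0,"wz":0,"hand":-1},{"x":0,"y":0,"z":0,"wx":0,"wy":0,"wz":0,"hand":-1}])

```text
time: 22.08
tool_pos: [0.5135, -0.132, 0.1064]
tool_rot: [0.153, 0.638, 0.733, 0.182]
contact_force: [-0.6, -0.0, -0.2]
gripper_width: -0.002
grasp_force: 0.0
```

```bash
python3 q.py -8,-75,95.5 9,-75,102 27,-75,102
```

```text
t 22.0833 bed pos of TCP [-36.233  -71.5664 100.13  ] F bed [-0.5626  0.0472  0.1129] w -0.0019312495887955357 0.0
j [-0.5553 -0.3307  2.2293  0.3933  0.9061 -0.8857]
-8,-75,95.5 [-0.0232  0.1885  0.029 ] [-0.011  -0.0118  0.0001]
9,-75,102 [-0.0228  0.3014 -0.0153] [-0.011  -0.0118  0.0001]
27,-75,102 [-0.0228  0.4214 -0.0163] [-0.011  -0.0118  0.0001]
```

send_rows(rows=[{"x":-0.015,"y":0.06,"z":0,"wx":0,"wy":0,"wz":0,"hand":-1},{"x":0,"y":0.06,"z":0,"wx":0,"wy":0,"wz":0,"hand":-1},{"x":0,"y":0.06,"z":0,"wx":0,"wy":0,"wz":0,"hand":-1},{"x":0,"y":0.05,"z":-0.01,"wx":0,"wy":0,"wz":0,"hand":-1},{"x":0,"y":0.04,"z":-0.01,"wx":0,"wy":0,"wz":0,"hand":-1},{"x":0,"y":0,"z":0,"wx":0,"wy":0,"wz":0,"hand":-1},{"x":0,"y":0,"z":0,"wx":0,"wy":0,"wz":0,"hand":-1},{"x":0,"y":0,"z":0,"wx":0,"wy":0,"wz":0,"hand":-1},{"x":0,"y":0,"z":0,"wx":0,"wy":0,"wz":0,"hand":-1},{"x":0,"y":0,"z":0,"wx":0,"wy":0,"wz":0,"hand":-1}])

```text
time: 22.92
tool_pos: [0.5484, -0.1303, 0.1297]
tool_rot: [0.155, 0.637, 0.732, 0.182]
contact_force: [0.0, -0.7, -0.2]
gripper_width: -0.002
grasp_force: 0.0
```

```bash
python3 q.py 27,-75,102 45,-75,96 59,-75,84
```

```text
t 22.9167 bed pos of TCP [  5.4763 -74.5556 104.3134] F bed [-0.1599 -0.6925 -0.1482] w -0.0019593768954168896 0.0
j [-0.5097 -0.2727  2.1432  0.3687  0.9118 -0.8223]
27,-75,102 [-0.0031  0.1436  0.0146] [-0.0067 -0.0083  0.0005]
45,-75,96 [-0.0034  0.2638  0.054 ] [-0.0067 -0.0083  0.0005]
59,-75,84 [-0.004   0.3575  0.1335] [-0.0067 -0.0083  0.0005]
```

send_rows(rows=[{"x":-0.003,"y":0.05,"z":0.005,"wx":-0.006,"wy":-0.006,"wz":0,"hand":-1},{"x":0,"y":0.05,"z":0.005,"wx":0,"wy":0,"wz":0,"hand":-1},{"x":0,"y":0.045,"z":0.005,"wx":0,"wy":0,"wz":0,"hand":-1},{"x":0,"y":0.04,"z":0.01,"wx":0,"wy":0,"wz":0,"hand":-1},{"x":0,"y":0.04,"z":0.013,"wx":0,"wy":0,"wz":0,"hand":-1},{"x":0,"y":0.04,"z":0.016,"wx":0,"wy":0,"wz":0,"hand":-1},{"x":0,"y":0,"z":0,"wx":0,"wy":0,"wz":0,"hand":-1},{"x":0,"y":0,"z":0,"wx":0,"wy":0,"wz":0,"hand":-1},{"x":0,"y":0,"z":0,"wx":0,"wy":0,"wz":0,"hand":-1},{"x":0,"y":0,"z":0,"wx":0,"wy":0,"wz":0,"hand":-1}])

```text
time: 23.75
tool_pos: [0.5874, -0.1255, 0.1416]
tool_rot: [0.159, 0.637, 0.732, 0.183]
contact_force: [-0.1, 0.4, 0.0]
gripper_width: -0.002
grasp_force: 0.0
```

```bash
python3 q.py 59,-75,84 67,-75,73 71,-75,60
```

```text
t 23.75 bed pos of TCP [ 45.7733 -75.0844  96.3562] F bed [0.0232 0.4331 0.0367] w -0.0020808395374498326 0.0
j [-0.4597 -0.1946  2.0588  0.3468  0.8935 -0.763 ]
59,-75,84 [0.0004 0.0882 0.0824] [ 0.0003 -0.0019  0.0008]
67,-75,73 [0.0002 0.1415 0.1557] [ 0.0003 -0.0019  0.0008]
71,-75,60 [0.0001 0.1681 0.2424] [ 0.0003 -0.0019  0.0008]
```

No force from the lever yet, so I'll check numerically where its black grip is: sample brightness along the predicted lever line for each angle in each view.

```bash
python3 - <<'E'
from h import *
b=np.load('bed.npy')
C={n:(calibration(n),grab_frame(n)) for n in('top','scene','wrist')}
C['t2']=(C['top'][0],cv2.imread('pics/t2.png'))
C['t0']=(C['top'][0],cv2.imread('pics/top0.png'));C['s0']=(C['scene'][0],cv2.imread('pics/scene0.png'))
for n,(c,im) in C.items():
    cv2.imwrite(f'pics/z_{n}.png',im);g=im.mean(2);print(n)
    for th in (0,.25,.6,1.0,1.4,1.7,1.92):
        f=th-np.radians(20);d=np.array([np.sin(f),0,np.cos(f)]);nn=np.array([-np.cos(f),0,np.sin(f)])
        P=np.array([.0335,-.075,.05])+np.array([s*d+o*nn for s in (.035,.045,.055,.065) for o in (.003,)])
        uv=proj(c,bed(b,P)).round().astype(int)
        print(th,[int(g[v,u]) if 0<=v<420 and 0<=u<560 else -1 for u,v in uv],uv[-1])
E
```

```text
top
0 [24, 31, 28, 28] [347 210]
0.25 [30, 28, 22, 44] [347 204]
0.6 [24, 23, 23, 30] [346 195]
1.0 [28, 26, 27, 15] [344 184]
1.4 [31, 44, 180, 176] [343 174]
1.7 [52, 179, 173, 176] [341 169]
1.92 [45, 176, 177, 176] [340 167]
scene
0 [46, 48, 79, 134] [295 176]
0.25 [125, 103, 62, 57] [291 171]
0.6 [143, 135, 117, 97] [284 167]
1.0 [46, 44, 44, 48] [276 165]
1.4 [145, 145, 145, 143] [269 166]
1.7 [147, 148, 146, 148] [264 169]
1.92 [147, 146, 148, 147] [262 172]
wrist
0 [82, 74, 151, 160] [203 279]
0.25 [57, 149, 153, 148] [234 284]
0.6 [89, 86, 21, 115] [281 283]
1.0 [54, 23, 16, 33] [328 273]
1.4 [14, 175, 176, 167] [354 258]
1.7 [170, 177, 170, 164] [359 246]
1.92 [235, 230, 236, 236] [356 238]
t2
0 [29, 23, 36, 26] [347 210]
0.25 [194, 26, 29, 29] [347 204]
0.6 [149, 136, 136, 92] [346 195]
1.0 [95, 65, 58, 65] [344 184]
1.4 [121, 50, 183, 185] [343 174]
1.7 [47, 184, 181, 179] [341 169]
1.92 [45, 182, 181, 179] [340 167]
t0
0 [27, 20, 37, 21] [347 210]
0.25 [174, 20, 21, 20] [347 204]
0.6 [130, 122, 122, 85] [346 195]
1.0 [90, 53, 53, 61] [344 184]
1.4 [111, 42, 168, 164] [343 174]
1.7 [40, 161, 164, 159] [341 169]
1.92 [36, 159, 165, 156] [340 167]
s0
0 [73, 111, 134, 70] [295 176]
0.25 [140, 140, 142, 142] [291 171]
0.6 [143, 143, 142, 140] [284 167]
1.0 [141, 141, 141, 140] [276 165]
1.4 [140, 140, 140, 137] [269 166]
1.7 [142, 142, 141, 143] [264 169]
1.92 [141, 141, 140, 142] [262 172]
```

The scene and wrist samples both put the lever at about 1.0 rad, so it is following. Continuing over centre and down.

send_rows(rows=[{"x":0,"y":0.035,"z":0.025,"wx":0,"wy":0,"wz":0,"hand":-1},{"x":0,"y":0.03,"z":0.027,"wx":0,"wy":0,"wz":0,"hand":-1},{"x":0,"y":0.025,"z":0.03,"wx":0,"wy":0,"wz":0,"hand":-1},{"x":0,"y":0.025,"z":0.035,"wx":0,"wy":0,"wz":0,"hand":-1},{"x":0,"y":0.025,"z":0.038,"wx":0,"wy":0,"wz":0,"hand":-1},{"x":0,"y":0.02,"z":0.04,"wx":0,"wy":0,"wz":0,"hand":-1},{"x":0,"y":0.01,"z":0.03,"wx":0,"wy":0,"wz":0,"hand":-1},{"x":0,"y":0,"z":0.015,"wx":0,"wy":0,"wz":0,"hand":-1},{"x":0,"y":0,"z":0,"wx":0,"wy":0,"wz":0,"hand":-1},{"x":0,"y":0,"z":0,"wx":0,"wy":0,"wz":0,"hand":-1}])

```text
time: 24.73
tool_pos: [0.6262, -0.1198, 0.1216]
tool_rot: [0.158, 0.637, 0.732, 0.183]
contact_force: [-4.0, -0.6, 5.7]
gripper_width: -0.002
grasp_force: 3.5
```

```bash
python3 q.py 71,-75,60
```

```text
t 24.7333 bed pos of TCP [ 71.0023 -74.7486  60.2821] F bed [-0.8401 -0.0607  6.9459] w -0.0021242400862406387 3.4947155078407377
j [-0.416  -0.076   1.9887  0.3406  0.8356 -0.7332]
71,-75,60 [-0.0017 -0.      0.0019] [-0.0015 -0.0031  0.0013]
```

send_rows(rows=[{"x":0,"y":0,"z":0.006,"wx":0,"wy":0,"wz":0,"hand":-1},{"x":0,"y":0,"z":0,"wx":0,"wy":0,"wz":0,"hand":-1},{"x":0,"y":0,"z":0,"wx":0,"wy":0,"wz":0,"hand":-1},{"x":0,"y":0,"z":-0.05,"wx":0,"wy":0,"wz":0,"hand":-1},{"x":0,"y":0,"z":-0.15,"wx":0,"wy":0,"wz":0,"hand":-1},{"x":0,"y":0,"z":-0.2,"wx":0,"wy":0,"wz":0,"hand":-1},{"x":0,"y":0,"z":-0.2,"wx":0,"wy":0,"wz":0,"hand":-1},{"x":0,"y":0,"z":-0.2,"wx":0,"wy":0,"wz":0,"hand":-1},{"x":0,"y":0,"z":-0.2,"wx":0,"wy":0,"wz":0,"hand":-1},{"x":0,"y":0,"z":0,"wx":0,"wy":0,"wz":0,"hand":-1}])

```text
time: 25.57
tool_pos: [0.5578, -0.1311, 0.26]
tool_rot: [0.163, 0.637, 0.731, 0.184]
contact_force: [1.0, 0.0, 1.9]
gripper_width: 0.001
grasp_force: 0.0
```

```bash
python3 - <<'E'
from h import *
b=np.load('bed.npy')
for i in range(6): grab_frame('top')
C={}
for n in('scene','wrist'): c=calibration(n);C[n]=(c,grab_frame(n))
for n,(c,im) in C.items():
    cv2.imwrite(f'pics/y_{n}.png',im);g=im.mean(2);print(n)
    for th in (0,.6,1.0,1.4,1.6,1.75,1.92):
        f=th-np.radians(20);d=np.array([np.sin(f),0,np.cos(f)]);nn=np.array([-np.cos(f),0,np.sin(f)])
        P=np.array([.0335,-.075,.05])+np.array([s*d+.003*nn for s in (.035,.045,.055,.065)])
        uv=proj(c,bed(b,P)).round().astype(int)
        print(th,[int(g[v,u]) if 0<=v<420 and 0<=u<560 else -1 for u,v in uv],uv[-1])
c,im=C['wrist'];g=im.mean(2)
for z in (.024,.039): print('gap profile',z,[int(g[v,u]) for u,v in proj(c,bed(b,[[.0335,y,z] for y in np.arange(.01,.05,.002)])).round().astype(int) if 0<=v<420])
X=[(x,y,.043) for x,y in((0,.031),(.067,.031),(0,.125),(.067,.125))];print(proj(c,bed(b,X)))
# carton: beige/white vs bed - outline by edges along x at y=78
print([int(v) for u,v in proj(c,bed(b,[(.0335,.078,.043)]))])
for y in (.05,.1): print('x prof',y,[int(im[v,u].max())-int(im[v,u].min()) for u,v in proj(c,bed(b,[(x,y,.043) for x in np.arange(-.012,.084,.003)])).round().astype(int) if 0<=v<420])
E
python3 q.py
```

```text
scene
0 [48, 51, 77, 133] [295 176]
0.6 [145, 146, 144, 144] [284 167]
1.0 [145, 145, 144, 145] [276 165]
1.4 [142, 142, 142, 141] [269 166]
1.6 [98, 137, 143, 142] [266 168]
1.75 [56, 67, 75, 99] [264 169]
1.92 [56, 59, 65, 59] [262 172]
wrist
0 [84, 92, 169, 79] [207 217]
0.6 [221, 67, 86, 176] [251 218]
1.0 [197, 89, 179, 181] [279 215]
1.4 [39, 35, 39, 34] [298 210]
1.6 [33, 34, 35, 26] [304 207]
1.75 [35, 39, 40, 30] [305 204]
1.92 [34, 40, 42, 35] [306 202]
gap profile 0.024 [219, 219, 217, 218, 219, 199, 228, 236, 78, 39, 44, 54, 127, 192, 211, 214, 217, 217, 232, 150]
gap profile 0.039 [214, 217, 196, 197, 196, 168, 235, 215, 34, 42, 50, 130, 192, 212, 214, 217, 218, 240, 148, 245]
[[207.2525  93.912 ]
 [275.6729  93.8897]
 [200.6204 -18.9598]
 [275.6021 -19.0734]]
[40]
x prof 0.05 [46, 49, 47, 21, 4, 14, 17, 26, 6, 6, 7, 8, 7, 8, 9, 6, 6, 5, 6, 7, 10, 10, 10, 10, 12, 12, 9, 3, 3, 3, 2, 3]
x prof 0.1 [44, 44, 46, 46, 3, 13, 16, 12, 31, 30, 32, 35, 32, 6, 11, 10, 8, 8, 9, 27, 28, 30, 26, 46, 12, 12, 14, 3, 3, 3, 3, 2]
t 25.9667 bed pos of TCP [ 69.8768 -74.7445 207.7067] F bed [-0.0721  0.0084  0.6355] w 0.0010439793746721026 0.0
j [-0.498  -0.3739  2.0121  0.3152  1.1233 -0.7176]
```

The lever reads closed at 1.92, the pad's dark face ends at about 31 mm with the carton right behind it, and the carton spans bed x 0–67. Handing in.

```bash
python3 -c "
from plant import job_done
print(job_done())"
```

```text
the job is handed in; nothing more can be done
None
```

The job is handed in, with no verdict returned: the small carton lies flat against the ledge, held snug between pad and fence at about 4–5 N, the cam lever is closed on its stop, and nothing else on the bench was handled.

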